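# Turn the polarimeter tube neck-up in its V-blocks and close the cover

## Task

The steel sample tube in the open polarimeter has rolled over in its V-blocks, so its blue filling neck leans to the front. Roll the tube in the V-blocks until the neck stands straight up and slide it along them until its end rests against the dark window snout of the detector head (the head with the display); then swing the cover fully shut, the neck standing out through its opening. Do not disturb the two vials and the dropper bottle behind it.

Things in the scene. Friction and masses are not known exactly. Their poses are not given: they have to be found in the camera images.
- polarimeter: White bench polarimeter, fixed, 169 (x) x 326 (y) x 97 mm high. Origin on the bench right under the tube's axis, at the middle of the chamber; own z up, x from front to rear (hinge), y along the tube from the detector head (display, keys; y -106 to -162 mm) to the lamp head (vents; +106 to +162). Black chamber between: inside x -68 to +81, floor z 28; front wall 58 mm, rear wall 88 mm high.
- v_blocks: Pair of white, slippery acetal 90-degree V-blocks on the chamber floor, fixed, 50 mm wide, 62 mm high, at 40 to 66 mm either side of the chamber's middle, clear gap between. Origin: where the tube's axis and the chamber's middle meet, 66 mm over the bench; own z along the tube toward the lamp head.
- end_stop (a point): Middle of the face of the dark steel window snout, 32 mm thick, that stands out of the detector head into the chamber: at own (0, -70, 66) mm of the polarimeter. A tube that touches it has its middle at own y = 0, under the opening of the shut cover.
- sample_tube: Loose steel tube, 30 mm thick, 140 mm long, about 0.3 kg, in the V-blocks. Origin at its middle on the axis; own z along it (toward the lamp head), own x along its rigid blue filling neck. Starts 9 to 18 mm short of the end stop, neck leaning 40 to 80 degrees to the front. Friction in the Vs holds it at any roll.
- neck_mouth (a point): Centre of the dark mouth of the filling neck. The neck is a blue plastic pipe, 18 mm thick, at the middle of the tube, reaching from 15 to 48 mm (this point) off the tube's axis. Pinched between the pads it does not pivot: turn the tool with it about the tube's axis (in two grasps if need be), or push it over with a fingertip; dragged without turning, the tube climbs out of the Vs.
- cover (a joint): Angle of the white cover, rad: 0 shut (level, top at z 94 mm), grows as it swings up and to the rear; starts at 1.75 to 1.95, stop at 2.0. Stiff friction hinge: stays at any angle, 1 to 2 N at its front edge moves it. Plate 206 mm wide, 6 mm thick, reaching 170 mm from the hinge, with a 31 mm skirt down its front edge and a grey finger tab, 60 mm wide.
- cover_hinge (a point): Middle of the cover's hinge axis, at own (90, 0, 91) mm of the polarimeter, in the middle of the plate's thickness; the axis is parallel to the polarimeter's y.
- cover_edge (a point): Middle of the outer edge of the cover's finger tab, 184 mm from the hinge axis.
- cover_opening (a point): Centre, on the outer face, of the black-rimmed opening in the cover, 32 x 32 mm, 90 mm from the hinge axis. The upright neck of a tube at its end stop passes through it with 7 mm to spare all round and stands 20 mm out.
- dropper: Bystander: brown dropper bottle with black bulb, 34 mm thick, 102 mm high, standing behind the polarimeter; origin at its foot.
- vial_red: Bystander: vial with red cap, 22 mm thick, 60 mm high, standing; origin at its foot.
- vial_blue: Bystander: vial with blue cap, 22 mm thick, 60 mm high, standing; origin at its foot.

How it is judged:
By the outcome, as a careful person would: the job done as asked, in the order asked, and still so for the second after the job is handed in, with the robot touching nothing.
It also fails if it takes over 67 s, if anything falls off the work surface, if the arm or the gripper's body presses on something with over 40 N, if the wrist force passes 120 N, or if a joint passes its speed limit or range.

## Robot

A 6-joint arm with a two-finger parallel gripper is mounted at the origin on a cart in front of the work surface, level with it; the furniture and walls round the work are solid. World frame = base frame: x ahead of the robot, y to its left, z up, the work surface at z = 0. Lengths are in m, angles in rad, forces in N, time in s.
With the tool pointing down it reaches from about 0.25 to 0.725 m from the base axis. Payload 4 kg.
Tool frame: the origin (TCP) lies midway between the tips of the shut fingers; the grasp point (between the pads) lies 19 mm behind it; z points along the fingers, y is the line along which they close (so a half turn about z gives the same grasp; the last joint's range is limited). The gripper opens to 85 mm and grips with 20 to 120 N. Pads are 22 mm wide; open, the fingers measure 114 mm over their backs; the gripper's body (76 mm by 85 mm) begins 54 mm behind the grasp point. The pads swing forward as they close: fully open they stand 13 mm farther back than shut.
Start: joints at [-1.242, 0.241, 0.005, 1.335, 0, 1.571], TCP at [0.161, -0.473, 0.231] pointing down, gripper open.
Joint ranges: [-2.72, 2.72], [-1.05, 1.87], [-1.09, 1.28], [-1.99, 2.15], [-1.42, 1.44], [-3.14, 3.14]. Speed limits (rad/s): [2.79, 2.79, 3.14, 3.14, 3.14, 3.14].

## Interface

Orientations are given as a unit quaternion [x, y, z, w].
In Python, from workcell import bot, camera, job_done gives the robot as it stands.
- The arm moves only by the tool carry_out, never from a script. Its argument "plan" is a list of rows, each an object of numbers: "dx", "dy", "dz": the shift along the tool's x, y, z in mm; "twist": the turn about the tool's z in degrees; "fingers": the closure, from -1 (fully open) to 1 (shut). In form: [{"dx": .., "dy": .., "dz": .., "twist": .., "fingers": ..}, ...]. A call has exactly 5 rows; each row is the pose to reach, as a shift and turn from the pose commanded when the call began, along the tool's axes at that moment; what a row does not reach only later rows make up. A row lasts 1/12 s, in which the tool goes at most 41.7 mm and 7.16 degrees, less where a joint would pass 70% of its speed; a pose out of reach is approached as far as the arm can. A call with a gripper value outside its range is refused whole. The fingers move at their own pace and stop on an object; the grip force is fixed at half the most. Time passes only in rows, so rows that repeat a pose let the fingers close, or fill a call up. It gives the time, the measured TCP pose, the force, the opening and the grip force at its end, in the units of the state.
- bot.get_obs(): the state, without advancing time (a new reading comes with each control period).
- camera(name): name is "scene" or "top" or "wrist"; returns a dict with "image" (384x512x3 uint8, red, green, blue), "intrinsics" (3x3 intrinsics, pixels), "eye" and "attitude" of the camera in the world. Camera axes: x right, y down, z forward; pixel columns grow to the right and rows downward; lengths in m; the calibration is good to about 2 mm. A picture is of the moment at which its call begins. There is no depth.
- job_done(): hands the job in; it is judged then, once.
The state is a dict: "clock": time; "joint_pos": joint angles; "joint_vel": joint speeds; "tau": joint torques, N m; "eef_pos": TCP position; "tool_rot": TCP orientation; "ft_force": force on the tool from outside, world axes, zero at the start; "ft_torque": the same for the moment, N m; "grip_width": finger opening in m; "grasp_force": force on a finger pad.
Only numpy, scipy, OpenCV 4.12 (cv2) and the standard library are available. Lean on these libraries where they do the work, as an engineer would, in place of code of your own. Each camera call takes 0.05 s, during which the arm holds its last target. There are 200 camera calls.

## Working session

There is one attempt and no reset: what is moved stays moved. The work goes in short steps, Python scripts to look and compute and a tool call to move; the robot and the scene stay as the last step left them, time stands still between calls to the robot, and variables do not carry over. Pictures are saved under pics/ and viewed, at most 13 in all, crops included, and the job is handed in when it is done.

Besides the shell and the picture viewer there is one more tool, called after ">>>" as a command line: name --argument value ..., lists and objects as JSON in quotes. carry_out: Moves the arm, as the interface text tells. Its arguments: {"type":"object","properties":{"plan":{"type":"array","items":{"type":"object","properties":{"dx":{"type":"number"},"dy":{"type":"number"},"dz":{"type":"number"},"twist":{"type":"number"},"fingers":{"type":"number"}}}}},"required":["plan"]}

```bash
ls; mkdir -p pics; python3 - <<'E'
from workcell import bot,camera
import cv2,numpy as np
o=bot.get_obs();print(o)
ims=[]
for n in("scene","top"):
    c=camera(n);print(n,c["intrinsics"],c["eye"],c["attitude"])
    cv2.imwrite(f"pics/{n}0.png",c["image"][:,:,::-1])
E
```

```text
pics
{'clock': 0.0, 'joint_pos': array([-1.24199385e+00,  2.41407839e-01,  3.76717873e-03,  1.33522694e+00,
       -4.59672598e-06,  1.57080541e+00]), 'joint_vel': array([-2.80580505e-04,  5.11802829e-04,  1.31214449e-05,  4.96244386e-04,
        2.66907585e-04,  1.17052440e-03]), 'tau': array([-1.25630922e-04, -3.72316468e+01,  2.52409065e+01,  1.71096559e-02,
       -4.74268484e-05,  2.58166715e-07]), 'eef_pos': array([ 0.16125268, -0.47262636,  0.23043193]), 'tool_rot': array([ 9.86516740e-01,  1.63657106e-01, -1.71766416e-04, -1.02129803e-03]), 'ft_force': array([-0.81852085, -0.26621142,  0.11157803]), 'ft_torque': array([ 0.0509803 , -0.00575102,  0.02040035]), 'grasp_force': 0.0, 'grip_width': 0.0855278261565904}
scene [[364.69559482   0.         257.29824884]
 [  0.         364.69559482 189.73390512]
 [  0.           0.           1.        ]] [0.83789366 0.35387022 0.53167211] [ 0.22276235  0.84621321 -0.47032735 -0.11442173]
top [[351.96444237   0.         248.60494261]
 [  0.         351.96444237 188.07995704]
 [  0.           0.           1.        ]] [ 0.33435211 -0.29794755  0.91577321] [ 0.73226038 -0.67348626  0.0666218  -0.07597718]
```

View pics/scene0.png

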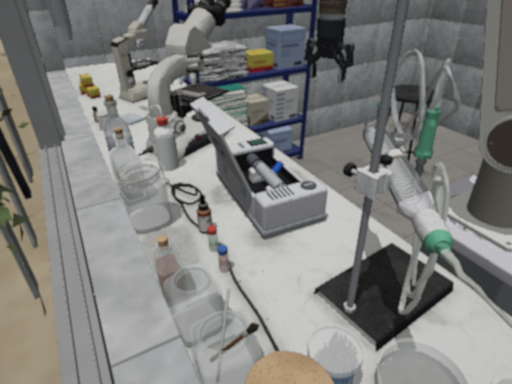

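View pics/top0.png

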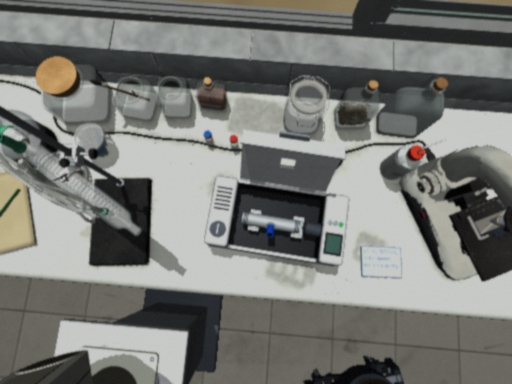

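The scene view shows the open instrument; the top view shows detector head (display) at about (335,230), lamp head at (220,210), blue neck at (270,232) leaning front, cover up at (292,162). I'll enlarge it.

```bash
python3 - <<'E'
import cv2
i=cv2.imread("pics/top0.png")[125:275,195:360]
cv2.imwrite("pics/top0c.png",cv2.resize(i,None,fx=4,fy=4,interpolation=cv2.INTER_CUBIC))
E
```

```text
(no output)
```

View pics/top0c.png

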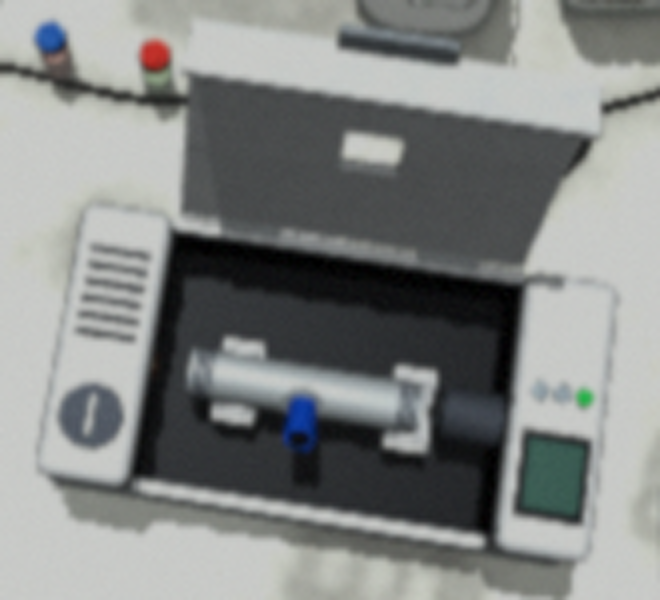

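The crop shows: lamp head top corners near (85,208),(168,212),(128,484),(42,475); detector head (525,278),(615,285),(588,556),(500,548); tube ends about (195,370) and (415,405); snout centre (475,418); neck mouth (300,437); tab edge (400,38).

```bash
cat > h.py <<'E'
import numpy as np
from scipy.spatial.transform import Rotation as R
CAL={"top":(351.96444237,248.60494261,188.07995704,[0.33435211,-0.29794755,0.91577321],[0.73226038,-0.67348626,0.0666218,-0.07597718]),
"scene":(364.69559482,257.29824884,189.73390512,[0.83789366,0.35387022,0.53167211],[0.22276235,0.84621321,-0.47032735,-0.11442173])}
def proj(n,P):
    f,cx,cy,e,q=CAL[n]; p=R.from_quat(q).inv().apply(np.atleast_2d(P)-e)
    return np.c_[f*p[:,0]/p[:,2]+cx,f*p[:,1]/p[:,2]+cy]
def ray(n,uv,z):
    f,cx,cy,e,q=CAL[n]; d=R.from_quat(q).apply([(uv[0]-cx)/f,(uv[1]-cy)/f,1]); e=np.array(e)
    return e+d*(z-e[2])/d[2]
def crop(u,v,x0=195,y0=125,s=4): return ((u+.5)/s-.5+x0,(v+.5)/s-.5+y0)
E
python3 - <<'E'
from h import *
for nm,u,v,z in [("lampRO",85,208,.097),("lampRI",168,212,.097),("lampFI",128,484,.097),("lampFO",42,475,.097),("detRI",525,278,.097),("detRO",615,285,.097),("detFO",588,556,.097),("detFI",500,548,.097),("tubeL",193,370,.066),("tubeR",418,403,.066),("snout",475,418,.066),("neck",300,437,.086),("bluecap",50,38,.06),("red",155,55,.06)]:
    print(nm,(ray("top",crop(u,v),z)*1000).round(1))
E
```

```text
lampRO [ 522.8 -199.6   97. ]
lampRI [ 524.5 -249.3   97. ]
lampFI [ 362.7 -240.9   97. ]
lampFO [ 363.7 -191.1   97. ]
detRI [ 502.1 -463.2   97. ]
detRO [ 502.3 -516.3   97. ]
detFO [ 344.4 -505.3   97. ]
detFI [ 344.7 -455.3   97. ]
tubeL [ 435.  -271.5   66. ]
tubeR [ 426.4 -408.3   66. ]
snout [ 420.3 -443.    66. ]
neck [ 398.6 -338.    86. ]
bluecap [ 640.9 -161.3   60. ]
red [ 635.  -229.4   60. ]
```

```bash
cat >> h.py <<'E'
O=np.array([.429,-.353,0]); YAW=np.radians(-3.5)
def w(p): # own mm -> world m
    return R.from_euler("z",YAW).apply(np.atleast_2d(p)/1000.)+O
def cov(r,y,th,off=0): return [90-r*np.cos(th)+off*np.sin(th),y,91+r*np.sin(th)+off*np.cos(th)]
E
cat > ov.py <<'E'
from h import *
import cv2
th,al,s=1.85,np.radians(45),13
out=[]
for n,(x0,y0,x1,y1,k) in {"top":(195,125,355,275,4),"scene":(180,90,340,240,4)}.items():
    im=cv2.resize(cv2.imread(f"pics/{n}0.png")[y0:y1,x0:x1],None,fx=k,fy=k,interpolation=cv2.INTER_CUBIC)[:,:]
    def L(ps,c):
        q=(proj(n,w(ps))-[x0,y0]+.5)*k-.5
        cv2.polylines(im,[np.round(q).astype(int)],False,c,1,cv2.LINE_AA)
    for a,b in((-162,-106),(106,162)): L([[-78,a,97],[91,a,97],[91,b,97],[-78,b,97],[-78,a,97]],(0,0,255))
    L([[0,-70,66],[0,-106,66]],(0,255,255)); L([[0,s-70,66],[0,s+70,66]],(0,255,0))
    L([[0,s,66],[-48*np.sin(al),s,66+48*np.cos(al)]],(255,0,255))
    L([cov(0,-103,th),cov(170,-103,th),cov(170,103,th),cov(0,103,th)],(255,128,0)); L([cov(170,-30,th),cov(184,-30,th),cov(184,30,th),cov(170,30,th)],(0,128,255))
    L([cov(a,b,th) for a,b in((74,-16),(106,-16),(106,16),(74,16),(74,-16))],(0,0,255))
    out.append(im)
cv2.imwrite("pics/ov.png",cv2.resize(np.hstack(out),(800,375),interpolation=cv2.INTER_AREA) if 0 else cv2.resize(np.hstack(out),None,fx=.62,fy=.62,interpolation=cv2.INTER_AREA))
E
python3 ov.py
```

```text
(no output)
```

View pics/ov.png

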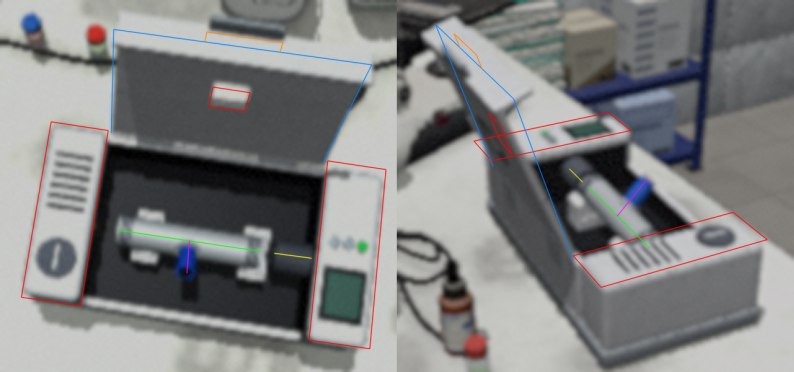

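The overlay fits within about 2 mm in both views: model tab (245,40) against the seen one (247,27) puts the cover at about 1.90 rad; the neck mouth fits at (187,271), so lean is 45–50°.

>>> carry_out --plan '[{"dx": 30, "dy": -5, "dz": 0, "twist": -7, "fingers": -0.41}, {"dx": 60, "dy": -10, "dz": 0, "twist": -14, "fingers": -0.41}, {"dx": 90, "dy": -15, "dz": 0, "twist": -21, "fingers": -0.41}, {"dx": 120, "dy": -20, "dz": 0, "twist": -28, "fingers": -0.41}, {"dx": 150, "dy": -25, "dz": 0, "twist": -35, "fingers": -0.41}]'

```text
clock: 0.52
eef_pos: [0.2961, -0.4001, 0.2309]
tool_rot: [0.89, 0.455, -0.0, -0.0]
ft_force: [-0.0, -0.1, 0.2]
grip_width: 0.0602
grasp_force: 0.0
```

```bash
cat > go.py <<'E'
# go.py ownx owny z [heading_own_deg=90]: remaining move in tool axes
import sys
from h import *
from workcell import bot
o=bot.get_obs(); r=R.from_quat(o["tool_rot"]); a=[float(v) for v in sys.argv[1:]]
p=R.from_euler("z",YAW).inv().apply(o["eef_pos"]-O)*1000
print("t",o["clock"],"own",p.round(1),"F",R.from_euler("z",YAW).inv().apply(o["ft_force"]).round(1),"grip",round(o["grip_width"]*1000,1),o["grasp_force"].__round__(1))
x=r.apply([1,0,0]); hd=np.degrees(np.arctan2(x[1],x[0])-YAW); want=a[3] if len(a)>3 else 90
print("heading own",hd.round(2),"twist",((hd-want+180)%360-180).round(2),"tilt",r.apply([0,0,1]).round(3))
if len(a)>2: print("d(tool)",(r.inv().apply(w(a[:3])[0]-o["eef_pos"])*1000).round(1))
E
python3 go.py -14 14 200
```

```text
t 0.5167 own [-129.8  -55.1  230.9] F [-0.  -0.1  0.2] grip 60.2 0.0
heading own 57.65 twist -32.35 tilt [-0.001  0.001 -1.   ]
d(tool) [120.3  60.8  30.8]
```

>>> carry_out --plan '[{"dx": 30, "dy": 15, "dz": 5, "twist": -7, "fingers": -0.41}, {"dx": 60, "dy": 30, "dz": 10, "twist": -14, "fingers": -0.41}, {"dx": 90, "dy": 45, "dz": 15, "twist": -21, "fingers": -0.41}, {"dx": 117, "dy": 60, "dz": 20, "twist": -28, "fingers": -0.41}, {"dx": 117, "dy": 60, "dz": 20, "twist": -32.5, "fingers": -0.41}]'

```text
clock: 0.93
eef_pos: [0.4167, -0.339, 0.2094]
tool_rot: [0.725, 0.688, 0.001, -0.001]
ft_force: [-1.0, 0.3, 0.8]
grip_width: 0.0601
grasp_force: 0.0
```

```bash
python3 - <<'E'
from workcell import camera
import cv2
c=camera("wrist");print(repr(c["intrinsics"]),c["eye"],c["attitude"])
cv2.imwrite("pics/w1.png",c["image"][:,:,::-1])
E
python3 go.py -14 14 200
```

```text
array([[341.64980597,   0.        , 251.6385639 ],
       [  0.        , 341.64980597, 190.22895025],
       [  0.        ,   0.        ,   1.        ]]) [ 0.4199916  -0.27422572  0.35189016] [ 0.99119358 -0.02546881 -0.00322543  0.12990854]
t 0.9833 own [-15.1  12.1 209.8] F [-1.  0. -0.] grip 60.1 0.0
heading own 90.48 twist 0.48 tilt [-0.002  0.002 -1.   ]
d(tool) [1.9 1.1 9.8]
```

View pics/w1.png

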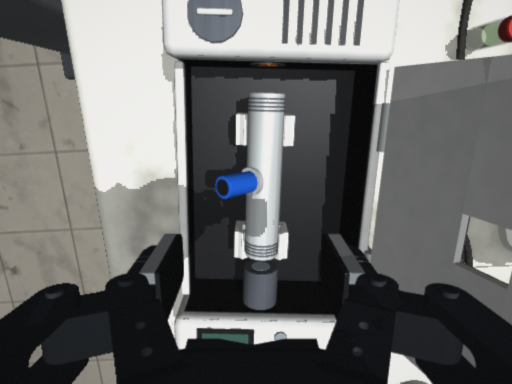

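Wrist view: tube axis from (266,96) to (262,257), snout (260,285) with face near row 264, neck mouth (222,187), open fingers at left and right. The tube shows a gap to the snout.

```bash
python3 - <<'E'
import h
from h import *
h.CAL["wrist"]=(341.65,251.64,190.23,[0.4199916,-0.27422572,0.35189016],[0.99119358,-0.02546881,-0.00322543,0.12990854])
own=lambda u,v,z:(R.from_euler("z",YAW).inv().apply(ray("wrist",(u,v),z)-O)*1000).round(1)
for n,u,v,z in[("tubeL",266,96,.066),("tubeR",262,257,.066),("tube mid",264.5,170,.066),("snout",260.5,285,.066),("snoutface",261,264,.075),("mouth",222,187,.1),("mouth",222,187,.09),("inner wallF",190,70,.058),("headin R",163,60,.097),("headin L", 395,60,.097),("det headL",177,318,.097)]: print(n,own(u,v,z))
E
```

```text
tubeL [-2.2 80.6 66. ]
tubeR [ -2.9 -61.2  66. ]
tube mid [-2.2 19.8 66. ]
snout [ -3.8 -89.8  66. ]
snoutface [ -4.  -63.6  75. ]
mouth [-35.7  13.2 100. ]
mouth [-36.5  10.7  90. ]
inner wallF [-64.1 100.5  58. ]
headin R [-76.1 104.   97. ]
headin L [ 86.5 105.5  97. ]
det headL [ -76.  -103.9   97. ]
```

>>> carry_out --plan '[{"dx": 0, "dy": -1, "dz": 35, "twist": 0.5, "fingers": -0.41}, {"dx": 0, "dy": -1, "dz": 70, "twist": 0.5, "fingers": -0.41}, {"dx": 0, "dy": -1, "dz": 100, "twist": 0.5, "fingers": -0.41}, {"dx": 0, "dy": -1, "dz": 118, "twist": 0.5, "fingers": -0.41}, {"dx": 0, "dy": -1, "dz": 127, "twist": 0.5, "fingers": -0.41}]'

```text
clock: 1.4
eef_pos: [0.4092, -0.3406, 0.0809]
tool_rot: [0.733, 0.68, -0.001, -0.003]
ft_force: [-0.6, -0.6, -0.8]
grip_width: 0.06
grasp_force: 0.0
```

```bash
python3 - <<'E'
from workcell import camera
import cv2
c=camera("wrist")
cv2.imwrite("pics/w2.png",c["image"][:,:,::-1])
E
python3 go.py -16 12 82
```

```text
t 1.45 own [-20.5  11.1  80.7] F [-0.4  1.1 -0.7] grip 60.5 0.0
heading own 89.22 twist -0.78 tilt [-0.005  0.004 -1.   ]
d(tool) [ 0.9  4.4 -1.4]
```

View pics/w2.png

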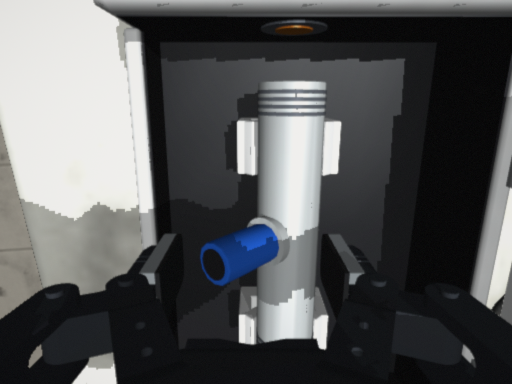

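Wrist view: mouth at (212,262), tube axis column ~292, front pad inner face at ~(178,265): front finger is clear ahead of the neck. Rolling along the arc now.

>>> carry_out --plan '[{"dx": 0, "dy": 5, "dz": 0, "twist": -0.7, "fingers": -0.41}, {"dx": 0, "dy": 8, "dz": -1, "twist": -0.7, "fingers": -0.41}, {"dx": 0, "dy": 11, "dz": -4, "twist": -0.7, "fingers": -0.41}, {"dx": 0, "dy": 14, "dz": -7, "twist": -0.7, "fingers": -0.41}, {"dx": 0, "dy": 17, "dz": -10, "twist": -0.7, "fingers": -0.41}]'

```text
clock: 1.87
eef_pos: [0.4298, -0.3439, 0.0961]
tool_rot: [0.728, 0.685, 0.0, 0.001]
ft_force: [0.3, 0.5, 0.1]
grip_width: 0.0602
grasp_force: 0.1
```

```bash
python3 go.py -3.5 12 91
```

```text
t 1.8667 own [ 0.3  9.1 96.1] F [0.3 0.5 0.1] grip 60.2 0.1
heading own 90.03 twist 0.03 tilt [ 0.002 -0.002 -1.   ]
d(tool) [ 2.9 -3.8  5.1]
```

>>> carry_out --plan '[{"dx": 1, "dy": 4, "dz": 0, "twist": 0, "fingers": -0.41}, {"dx": 2, "dy": 8, "dz": -2, "twist": 0, "fingers": -0.41}, {"dx": 2, "dy": 12, "dz": -4, "twist": 0, "fingers": -0.41}, {"dx": 2, "dy": 15, "dz": -5, "twist": 0, "fingers": -0.41}, {"dx": 2, "dy": 18, "dz": -6, "twist": 0, "fingers": -0.41}]'

```text
clock: 2.28
eef_pos: [0.4475, -0.3422, 0.1004]
tool_rot: [0.728, 0.686, 0.0, 0.0]
ft_force: [-0.2, -0.5, -1.0]
grip_width: 0.0602
grasp_force: 0.2
```

```bash
python3 - <<'E'
from workcell import camera
import cv2
c=camera("wrist")
cv2.imwrite("pics/w3.png",c["image"][:,:,::-1]);print(c["eye"],c["attitude"])
E
python3 go.py -2 12 86
```

```text
[ 0.45121337 -0.27711825  0.24266147] [ 0.9909205  -0.02920078 -0.00366829  0.13118847]
t 2.3333 own [ 18.3  11.8 100.5] F [-0.8 -0.4  0.1] grip 60.1 0.1
heading own 90.07 twist 0.07 tilt [ 0.001 -0.    -1.   ]
d(tool) [  0.2 -20.4  14.5]
```

View pics/w3.png

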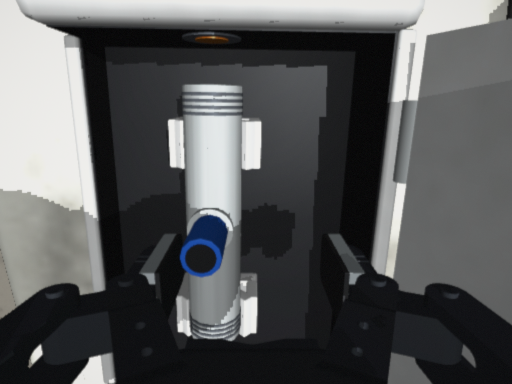

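Wrist view: neck mouth now at (202,258) above the tube axis column ~212: nearly upright. Now centre, lower, and square it up with the pads.

>>> carry_out --plan '[{"dx": 0, "dy": -10, "dz": 0, "twist": 0, "fingers": -0.41}, {"dx": 0, "dy": -20, "dz": 3, "twist": 0, "fingers": -0.41}, {"dx": 0, "dy": -20, "dz": 10, "twist": 0, "fingers": -0.1}, {"dx": 0, "dy": -20, "dz": 14, "twist": 0, "fingers": 0.3}, {"dx": 0, "dy": -20, "dz": 14, "twist": 0, "fingers": 0.4}]'

```text
clock: 2.75
eef_pos: [0.426, -0.3406, 0.085]
tool_rot: [0.728, 0.685, -0.0, -0.001]
ft_force: [-0.2, 0.4, -0.4]
grip_width: 0.0263
grasp_force: 0.0
```

>>> carry_out --plan '[{"dx": 0, "dy": 0, "dz": 0, "twist": 0, "fingers": 0.45}, {"dx": 0, "dy": 0, "dz": 0, "twist": 0, "fingers": 0.48}, {"dx": 0, "dy": 0, "dz": 0, "twist": 0, "fingers": 0.5}, {"dx": 0, "dy": 0, "dz": 0, "twist": 0, "fingers": 0.52}, {"dx": 0, "dy": 0, "dz": 0, "twist": 0, "fingers": 0.52}]'

```text
clock: 3.17
eef_pos: [0.4272, -0.3412, 0.0865]
tool_rot: [0.728, 0.685, 0.0, 0.0]
ft_force: [-0.6, 0.7, 0.2]
grip_width: 0.0207
grasp_force: 0.0
```

```bash
python3 go.py -2 12 86
```

```text
t 3.1667 own [-2.5 11.6 86.5] F [-0.7  0.7  0.2] grip 20.7 0.0
heading own 90.05 twist 0.05 tilt [ 0. -0. -1.]
d(tool) [0.4 0.5 0.5]
```

>>> carry_out --plan '[{"dx": 0, "dy": 0, "dz": 0, "twist": 0, "fingers": 0.54}, {"dx": 0, "dy": 0, "dz": 0, "twist": 0, "fingers": 0.56}, {"dx": 0, "dy": 0, "dz": 0, "twist": 0, "fingers": 0.58}, {"dx": 0, "dy": 0, "dz": 0, "twist": 0, "fingers": 0.62}, {"dx": 0, "dy": 0, "dz": 0, "twist": 0, "fingers": 0.62}]'

```text
clock: 3.58
eef_pos: [0.4268, -0.3411, 0.0865]
tool_rot: [0.728, 0.685, -0.0, 0.0]
ft_force: [-0.8, 0.7, 2.4]
grip_width: 0.0167
grasp_force: 32.0
```

```bash
python3 - <<'E'
from workcell import camera
import cv2
c=camera("wrist")
cv2.imwrite("pics/w4.png",c["image"][:,:,::-1]);print(c["eye"],c["attitude"])
E
python3 go.py -2 12 86
```

```text
[ 0.43064888 -0.27598229  0.22877361] [ 0.99090715 -0.02936048 -0.00383693  0.13124885]
t 3.6333 own [-2.9 11.7 86.5] F [-1.3  0.3  2.6] grip 16.8 32.0
heading own 90.04 twist 0.04 tilt [-0. -0. -1.]
d(tool) [0.3 0.9 0.5]
```

View pics/w4.png

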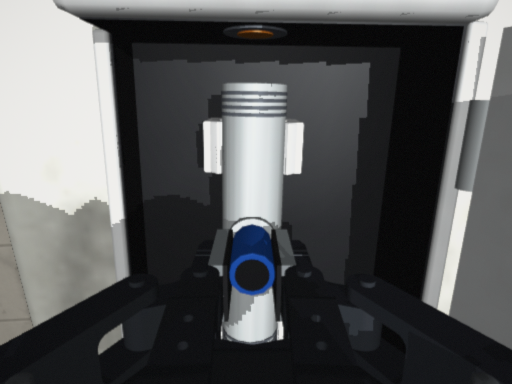

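Wrist view: pads hold the neck, mouth (252,272), in line with the tube axis (254): upright. Sliding toward the detector.

>>> carry_out --plan '[{"dx": -2, "dy": 0, "dz": 0, "twist": 0, "fingers": 0.62}, {"dx": -3.5, "dy": 0, "dz": 0, "twist": 0, "fingers": 0.62}, {"dx": -5, "dy": 0, "dz": 0, "twist": 0, "fingers": 0.62}, {"dx": -6, "dy": 0, "dz": 0, "twist": 0, "fingers": 0.62}, {"dx": -7, "dy": 0, "dz": 0, "twist": 0, "fingers": 0.62}]'

```text
clock: 4.05
eef_pos: [0.4263, -0.3479, 0.0865]
tool_rot: [0.728, 0.685, 0.0, -0.0]
ft_force: [-2.4, 4.9, 5.2]
grip_width: 0.0167
grasp_force: 32.1
```

>>> carry_out --plan '[{"dx": -0.5, "dy": 0, "dz": 0, "twist": 0, "fingers": 0.62}, {"dx": -1, "dy": 0, "dz": 0, "twist": 0, "fingers": 0.62}, {"dx": -1.5, "dy": 0, "dz": 0, "twist": 0, "fingers": 0.62}, {"dx": -2, "dy": 0, "dz": 0, "twist": 0, "fingers": 0.62}, {"dx": -2, "dy": 0, "dz": 0, "twist": 0, "fingers": 0.62}]'

```text
clock: 4.47
eef_pos: [0.4262, -0.3499, 0.0864]
tool_rot: [0.728, 0.685, 0.0, -0.0]
ft_force: [-1.2, 3.3, 5.4]
grip_width: 0.017
grasp_force: 32.1
```

>>> carry_out --plan '[{"dx": -0.5, "dy": 0, "dz": 0, "twist": 0, "fingers": 0.62}, {"dx": -1, "dy": 0, "dz": 0, "twist": 0, "fingers": 0.62}, {"dx": -1.5, "dy": 0, "dz": 0, "twist": 0, "fingers": 0.62}, {"dx": -2, "dy": 0, "dz": 0, "twist": 0, "fingers": 0.62}, {"dx": -2, "dy": 0, "dz": 0, "twist": 0, "fingers": 0.62}]'

```text
clock: 4.88
eef_pos: [0.426, -0.3519, 0.0864]
tool_rot: [0.728, 0.685, 0.0, -0.0]
ft_force: [-1.5, 3.7, 5.7]
grip_width: 0.0168
grasp_force: 32.1
```

>>> carry_out --plan '[{"dx": -0.5, "dy": 0, "dz": 0, "twist": 0, "fingers": 0.62}, {"dx": -1, "dy": 0, "dz": 0, "twist": 0, "fingers": 0.62}, {"dx": -1, "dy": 0, "dz": 0, "twist": 0, "fingers": 0.62}, {"dx": -1, "dy": 0, "dz": 0, "twist": 0, "fingers": 0.62}, {"dx": -1, "dy": 0, "dz": 0, "twist": 0, "fingers": 0.62}]'

```text
clock: 5.3
eef_pos: [0.4259, -0.3529, 0.0865]
tool_rot: [0.728, 0.685, 0.0, -0.0]
ft_force: [-1.2, 4.0, 5.2]
grip_width: 0.0171
grasp_force: 32.1
```

>>> carry_out --plan '[{"dx": -0.5, "dy": 0, "dz": 0, "twist": 0, "fingers": 0.62}, {"dx": -1, "dy": 0, "dz": 0, "twist": 0, "fingers": 0.62}, {"dx": -1.5, "dy": 0, "dz": 0, "twist": 0, "fingers": 0.62}, {"dx": -1.5, "dy": 0, "dz": 0, "twist": 0, "fingers": 0.62}, {"dx": -1.5, "dy": 0, "dz": 0, "twist": 0, "fingers": 0.62}]'

```text
clock: 5.72
eef_pos: [0.4258, -0.3544, 0.0865]
tool_rot: [0.728, 0.685, 0.0, -0.0]
ft_force: [-2.5, 4.0, 4.5]
grip_width: 0.0168
grasp_force: 32.1
```

```bash
python3 go.py -2 0 86; python3 - <<'E'
from workcell import camera
import cv2
c=camera("wrist");t=camera("top");s=camera("scene")
import numpy as np
a=cv2.resize(c["image"],(384,288)); b=cv2.resize(t["image"][190:250,235:345],(384,210),interpolation=2)
d=cv2.resize(s["image"][140:220,220:320],(380,304),interpolation=2)
im=np.zeros((505,790,3),np.uint8);im[:288,:384]=a;im[290:500,:384]=b;im[:304,390:770]=d
cv2.imwrite("pics/w5.png",im[:,:,::-1])
cv2.imwrite("pics/w5full.png",c["image"][:,:,::-1])
E
```

```text
t 5.7167 own [-3.1 -1.5 86.5] F [-2.8  3.9  4.5] grip 16.8 32.1
heading own 90.04 twist 0.04 tilt [-0.     0.001 -1.   ]
d(tool) [1.5 1.1 0.5]
```

View pics/w5.png

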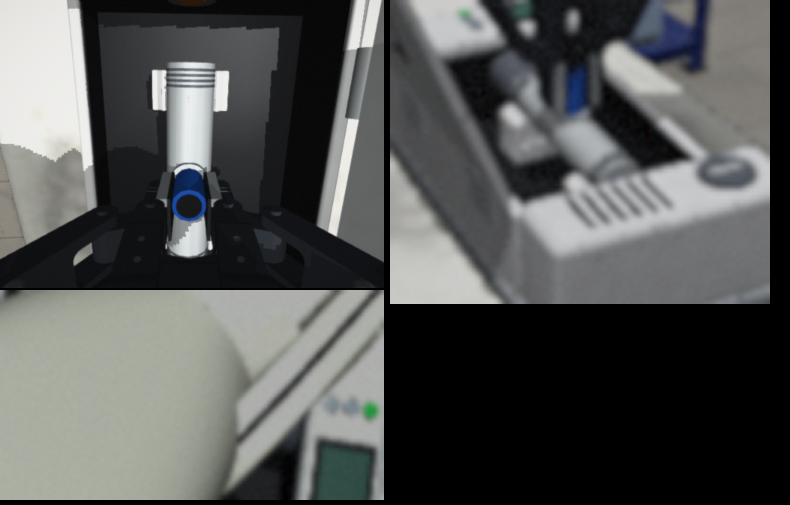

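Views show the neck held upright, tube end close to the snout at (525,80) in the scene crop; no contact rise yet. Continue in small steps.

>>> carry_out --plan '[{"dx": -0.5, "dy": 0, "dz": 0, "twist": 0, "fingers": 0.62}, {"dx": -1, "dy": 0, "dz": 0, "twist": 0, "fingers": 0.62}, {"dx": -1.5, "dy": 0, "dz": 0, "twist": 0, "fingers": 0.62}, {"dx": -1.5, "dy": 0, "dz": 0, "twist": 0, "fingers": 0.62}, {"dx": -1.5, "dy": 0, "dz": 0, "twist": 0, "fingers": 0.62}]'

```text
clock: 6.28
eef_pos: [0.4258, -0.3544, 0.0864]
tool_rot: [0.728, 0.686, 0.001, -0.001]
ft_force: [-1.9, 7.4, 7.6]
grip_width: 0.0171
grasp_force: 32.3
```

>>> carry_out --plan '[{"dx": -0.5, "dy": 0, "dz": 0, "twist": 0, "fingers": 0.62}, {"dx": -1, "dy": 0, "dz": 0, "twist": 0, "fingers": 0.62}, {"dx": -1, "dy": 0, "dz": 0, "twist": 0, "fingers": 0.62}, {"dx": -1, "dy": 0, "dz": 0, "twist": 0, "fingers": 0.62}, {"dx": -1, "dy": 0, "dz": 0, "twist": 0, "fingers": 0.62}]'

```text
clock: 6.7
eef_pos: [0.4258, -0.3544, 0.0864]
tool_rot: [0.728, 0.686, 0.002, -0.002]
ft_force: [-0.9, 10.1, 7.4]
grip_width: 0.0169
grasp_force: 32.5
```

Contact: position stopped and the force rises. Ease, release, lift.

>>> carry_out --plan '[{"dx": 0.5, "dy": 0, "dz": 0, "twist": 0, "fingers": 0.62}, {"dx": 1.5, "dy": 0, "dz": 0, "twist": 0, "fingers": 0.62}, {"dx": 1.5, "dy": 0, "dz": 0, "twist": 0, "fingers": 0.5}, {"dx": 1.5, "dy": 0, "dz": 0, "twist": 0, "fingers": 0.3}, {"dx": 1.5, "dy": 0, "dz": 0, "twist": 0, "fingers": 0.2}]'

```text
clock: 7.12
eef_pos: [0.4262, -0.3563, 0.0861]
tool_rot: [0.728, 0.685, -0.0, 0.0]
ft_force: [1.5, -0.2, 0.4]
grip_width: 0.0342
grasp_force: 0.0
```

>>> carry_out --plan '[{"dx": 0, "dy": 0, "dz": -10, "twist": 0, "fingers": 0.2}, {"dx": 0, "dy": 0, "dz": -30, "twist": 0, "fingers": 0.2}, {"dx": 0, "dy": 0, "dz": -65, "twist": 0, "fingers": 0.2}, {"dx": 0, "dy": 0, "dz": -100, "twist": 0, "fingers": -0.3}, {"dx": 0, "dy": 0, "dz": -110, "twist": 0, "fingers": -1}]'

```text
clock: 7.53
eef_pos: [0.4283, -0.3579, 0.2028]
tool_rot: [0.728, 0.685, 0.0, 0.005]
ft_force: [0.9, -1.2, 0.8]
grip_width: 0.0569
grasp_force: 0.0
```

```bash
python3 - <<'E'
from workcell import camera
import cv2
c=camera("wrist")
cv2.imwrite("pics/w6.png",c["image"][:,:,::-1]);print(c["eye"],c["attitude"])
E
python3 go.py 125 0 290
```

```text
[ 0.43102272 -0.29179184  0.34468596] [ 9.90474018e-01 -3.00536098e-02  6.36495486e-06  1.34380062e-01]
t 7.5833 own [-1.00e-01 -5.20e+00  2.03e+02] F [0.5 0.5 0.9] grip 64.5 0.0
heading own 90.01 twist 0.01 tilt [ 0.009 -0.008 -1.   ]
d(tool) [  4.5 125.9 -85.9]
```

View pics/w6.png

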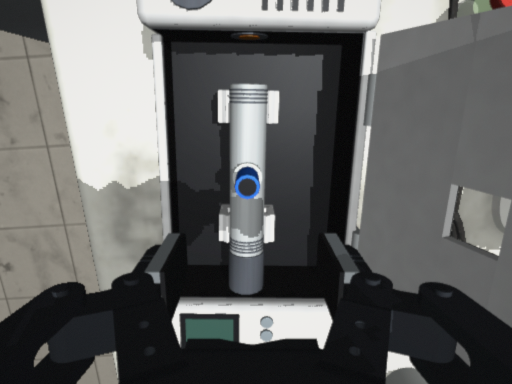

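Wrist view: tube end meets the snout (row ~253), mouth (247,187), tube axis column 248. Check lean numerically.

```bash
python3 - <<'E'
import h,cv2
from h import *
im=cv2.imread("pics/w6.png").astype(int)
b,g,r=im[...,0],im[...,1],im[...,2]
m=((b>90)&(b-r>60))[150:215,220:280]; ys,xs=np.nonzero(m); print("blue",xs.min()+220,xs.max()+220,ys.min()+150,ys.max()+150)
for row in (95,130,215,235): 
    q=im[row,200:300].sum(1); k=np.nonzero(q>330)[0]+200; print(row,k.min(),k.max(),(''.join('#' if v>330 else '.' for v in q)))
h.CAL["wrist"]=(341.65,251.64,190.23,[0.43102272,-0.29179184,0.34468596],[0.990474018,-0.0300536098,0,0.134380062])
own=lambda u,v,z:(R.from_euler("z",YAW).inv().apply(ray("wrist",(u,v),z)-O)*1000).round(1)
for n,u,v,z in[("tubeL",249,86,.066),("tubeR",247.5,253,.066),("mouth",247.5,187,.114)]: print(n,own(u,v,z))
E
```

```text
blue 235 259 168 199
95 218 279 ..................############..##################################.#############....................
130 231 265 ...............................###################################..................................
215 219 274 ...................###########...###########################...############.........................
235 219 274 ...................###########.############################################.........................
tubeL [-1.5 68.6 66. ]
tubeR [ -3.  -73.8  66. ]
mouth [-2.70e+00 -1.00e-01  1.14e+02]
```

>>> carry_out --plan '[{"dx": 2, "dy": 0, "dz": -35, "twist": 0, "fingers": -1}, {"dx": 4, "dy": 0, "dz": -70, "twist": 0, "fingers": -1}, {"dx": 4, "dy": 10, "dz": -100, "twist": 0, "fingers": -1}, {"dx": 4, "dy": 40, "dz": -105, "twist": 0, "fingers": -1}, {"dx": 4, "dy": 70, "dz": -105, "twist": 0, "fingers": -1}]'

```text
clock: 8.0
eef_pos: [0.4972, -0.3572, 0.3056]
tool_rot: [0.729, 0.685, 0.001, 0.004]
ft_force: [0.6, -1.1, -0.5]
grip_width: 0.0853
grasp_force: 0.0
```

>>> carry_out --plan '[{"dx": 0, "dy": 25, "dz": 0, "twist": 0, "fingers": -1}, {"dx": 0, "dy": 50, "dz": 0, "twist": 0, "fingers": -1}, {"dx": 0, "dy": 64, "dz": 0, "twist": 0, "fingers": -1}, {"dx": 0, "dy": 64, "dz": 0, "twist": 0, "fingers": -1}, {"dx": 0, "dy": 64, "dz": 0, "twist": 0, "fingers": -1}]'

```text
clock: 8.42
eef_pos: [0.5601, -0.3596, 0.2995]
tool_rot: [0.728, 0.686, -0.0, -0.001]
ft_force: [-0.2, 0.1, 0.1]
grip_width: 0.0857
grasp_force: 0.0
```

```bash
python3 - <<'E'
from workcell import camera
import cv2
s=camera("scene")
cv2.imwrite("pics/s7.png",cv2.resize(s["image"][20:220,160:360],(600,600),interpolation=2)[:,:,::-1])
E
python3 go.py 132 0 232
```

```text
t 8.4667 own [130.6   1.2 300.3] F [-0.5  0.4  0.5] grip 85.1 0.0
heading own 90.04 twist 0.04 tilt [-0.002  0.001 -1.   ]
d(tool) [-1.3  1.5 68.3]
```

View pics/s7.png

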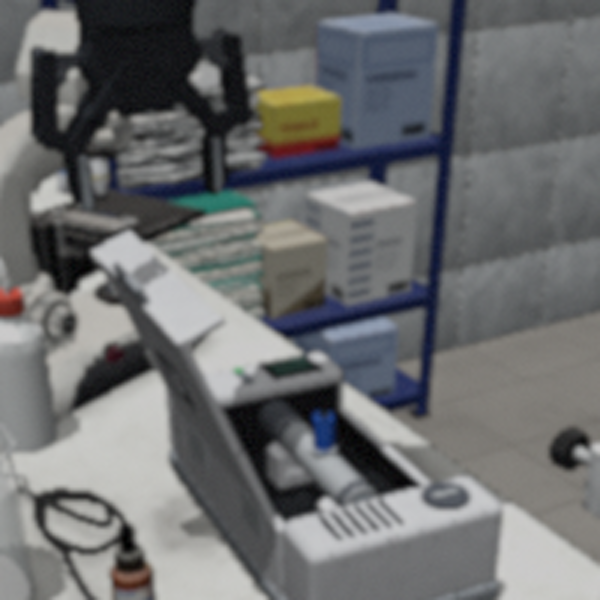

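Scene crop: open fingers hang over the cover's upper edge (tab ~(140,268)), neck upright at (322,430), bystanders untouched. Lower to straddle the edge.

>>> carry_out --plan '[{"dx": 0, "dy": 2, "dz": 20, "twist": 0, "fingers": -1}, {"dx": 0, "dy": 2, "dz": 40, "twist": 0, "fingers": -1}, {"dx": 0, "dy": 2, "dz": 58, "twist": 0, "fingers": -1}, {"dx": 0, "dy": 2, "dz": 66, "twist": 0, "fingers": -1}, {"dx": 0, "dy": 2, "dz": 66, "twist": 0, "fingers": -1}]'

```text
clock: 8.88
eef_pos: [0.5598, -0.3594, 0.2333]
tool_rot: [0.729, 0.685, -0.001, -0.002]
ft_force: [0.2, 0.3, -0.2]
grip_width: 0.0854
grasp_force: 0.0
```

>>> carry_out --plan '[{"dx": 0, "dy": -8, "dz": 0, "twist": 0, "fingers": -1}, {"dx": 0, "dy": -16, "dz": 0, "twist": 0, "fingers": -1}, {"dx": 0, "dy": -24, "dz": 0, "twist": 0, "fingers": -1}, {"dx": 0, "dy": -32, "dz": 0, "twist": 0, "fingers": -1}, {"dx": 0, "dy": -40, "dz": 0, "twist": 0, "fingers": -1}]'

```text
clock: 9.3
eef_pos: [0.5228, -0.3581, 0.2381]
tool_rot: [0.728, 0.685, 0.001, 0.003]
ft_force: [2.4, -0.1, 1.0]
grip_width: 0.0854
grasp_force: 0.9
```

>>> carry_out --plan '[{"dx": 0, "dy": -10, "dz": 0, "twist": 0, "fingers": -1}, {"dx": 0, "dy": -20, "dz": 0, "twist": 0, "fingers": -1}, {"dx": 0, "dy": -30, "dz": 0, "twist": 0, "fingers": -1}, {"dx": 0, "dy": -40, "dz": 0, "twist": 0, "fingers": -1}, {"dx": 0, "dy": -50, "dz": 0, "twist": 0, "fingers": -1}]'

```text
clock: 9.72
eef_pos: [0.4725, -0.3549, 0.2379]
tool_rot: [0.728, 0.685, 0.001, 0.002]
ft_force: [0.6, 1.2, 0.5]
grip_width: 0.0855
grasp_force: 0.7
```

>>> carry_out --plan '[{"dx": 0, "dy": -10, "dz": 0, "twist": 0, "fingers": -1}, {"dx": 0, "dy": -20, "dz": 0, "twist": 0, "fingers": -1}, {"dx": 0, "dy": -30, "dz": 0, "twist": 0, "fingers": -1}, {"dx": 0, "dy": -40, "dz": 0, "twist": 0, "fingers": -1}, {"dx": 0, "dy": -40, "dz": 0, "twist": 0, "fingers": -1}]'

```text
clock: 10.13
eef_pos: [0.4305, -0.3522, 0.2366]
tool_rot: [0.729, 0.685, -0.0, 0.0]
ft_force: [-0.5, 0.1, -0.7]
grip_width: 0.0857
grasp_force: 0.0
```

```bash
python3 go.py 0 0 232
```

```text
t 10.1333 own [  1.5   0.9 236.6] F [-0.5  0.1 -0.7] grip 85.7 0.0
heading own 89.96 twist -0.04 tilt [ 0.    -0.001 -1.   ]
d(tool) [-0.9 -1.5  4.6]
```

>>> carry_out --plan '[{"dx": 0, "dy": 0, "dz": -25, "twist": 0, "fingers": -1}, {"dx": 0, "dy": 0, "dz": -60, "twist": 0, "fingers": -1}, {"dx": 0, "dy": 15, "dz": -75, "twist": 0, "fingers": 0}, {"dx": 0, "dy": 45, "dz": -75, "twist": 0, "fingers": 0.5}, {"dx": 0, "dy": 82, "dz": -75, "twist": 0, "fingers": 1}]'

```text
clock: 10.55
eef_pos: [0.5142, -0.358, 0.3143]
tool_rot: [0.729, 0.684, 0.0, 0.003]
ft_force: [1.1, -0.6, -0.2]
grip_width: 0.0514
grasp_force: 0.0
```

>>> carry_out --plan '[{"dx": 0, "dy": 0, "dz": 0, "twist": 0, "fingers": 1}, {"dx": 0, "dy": 0, "dz": 10, "twist": 0, "fingers": 1}, {"dx": 0, "dy": 0, "dz": 40, "twist": 0, "fingers": 1}, {"dx": 0, "dy": 0, "dz": 75, "twist": 0, "fingers": 1}, {"dx": 0, "dy": 0, "dz": 80, "twist": 0, "fingers": 1}]'

```text
clock: 10.97
eef_pos: [0.5107, -0.3545, 0.2229]
tool_rot: [0.728, 0.685, -0.001, -0.006]
ft_force: [-0.6, 1.1, -2.0]
grip_width: -0.0
grasp_force: 0.0
```

```bash
python3 go.py 80 0 232
```

```text
t 10.9667 own [ 81.7   3.4 222.9] F [-0.7  1.1 -2. ] grip -0.0 0.0
heading own 90.05 twist 0.05 tilt [-0.011  0.007 -1.   ]
d(tool) [-3.4 -1.8 -9.1]
```

>>> carry_out --plan '[{"dx": -2, "dy": -14, "dz": 0, "twist": 0, "fingers": 1}, {"dx": -2, "dy": -26, "dz": 0, "twist": 0, "fingers": 1}, {"dx": -2, "dy": -38, "dz": 2, "twist": 0, "fingers": 1}, {"dx": -2, "dy": -48, "dz": 5, "twist": 0, "fingers": 1}, {"dx": -2, "dy": -58, "dz": 9, "twist": 0, "fingers": 1}]'

```text
clock: 11.38
eef_pos: [0.4565, -0.3559, 0.2233]
tool_rot: [0.728, 0.685, 0.0, 0.002]
ft_force: [1.0, -0.3, 0.0]
grip_width: 0.0
grasp_force: 0.4
```

```bash
python3 go.py -8 0 190
```

```text
t 11.3833 own [ 27.6  -1.2 223.3] F [ 1.1 -0.3  0. ] grip 0.0 0.4
heading own 90.04 twist 0.04 tilt [ 0.003 -0.002 -1.   ]
d(tool) [  1.3 -35.7  33.2]
```

>>> carry_out --plan '[{"dx": 1, "dy": -9, "dz": 6, "twist": 0, "fingers": 1}, {"dx": 1, "dy": -18, "dz": 12, "twist": 0, "fingers": 1}, {"dx": 1, "dy": -27, "dz": 20, "twist": 0, "fingers": 1}, {"dx": 1, "dy": -36, "dz": 28, "twist": 0, "fingers": 1}, {"dx": 1, "dy": -42, "dz": 36, "twist": 0, "fingers": 1}]'

```text
clock: 11.8
eef_pos: [0.4141, -0.3525, 0.187]
tool_rot: [0.728, 0.685, 0.0, 0.001]
ft_force: [0.0, 0.6, 0.9]
grip_width: 0.0003
grasp_force: 0.3
```

>>> carry_out --plan '[{"dx": 0, "dy": -6, "dz": 9, "twist": 0, "fingers": 1}, {"dx": 0, "dy": -12, "dz": 18, "twist": 0, "fingers": 1}, {"dx": 0, "dy": -17, "dz": 27, "twist": 0, "fingers": 1}, {"dx": 0, "dy": -22, "dz": 36, "twist": 0, "fingers": 1}, {"dx": 0, "dy": -26, "dz": 44, "twist": 0, "fingers": 1}]'

```text
clock: 12.22
eef_pos: [0.3886, -0.351, 0.1424]
tool_rot: [0.728, 0.685, 0.0, 0.001]
ft_force: [-0.9, 0.3, 0.2]
grip_width: 0.0001
grasp_force: 0.2
```

```bash
python3 go.py -50 0 94;  python3 - <<'E'
from workcell import camera
import cv2
s=camera("scene")
cv2.imwrite("pics/s8.png",cv2.resize(s["image"][20:220,160:360],(600,600),interpolation=2)[:,:,::-1])
E
```

```text
t 12.2167 own [-40.4  -0.4 142.4] F [-0.9  0.3  0.2] grip 0.1 0.2
heading own 90.03 twist 0.03 tilt [ 0.001 -0.001 -1.   ]
d(tool) [ 0.5 -9.6 48.4]
```

View pics/s8.png

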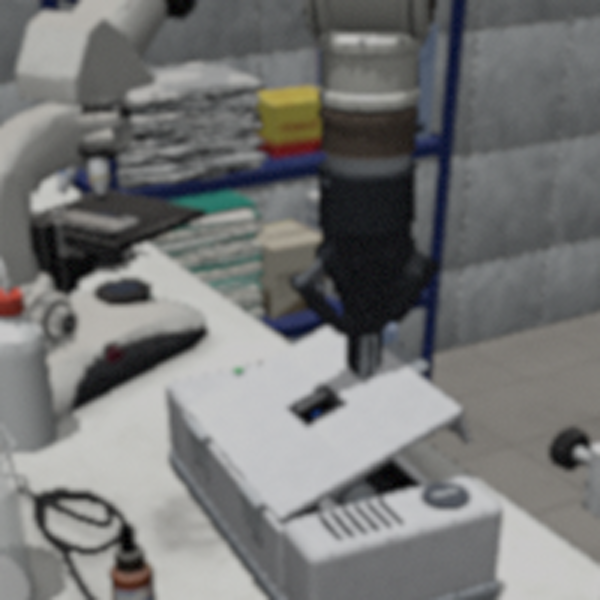

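The cover is at ~0.35 rad, with the blue neck showing through the opening at (315,412). Press it down.

>>> carry_out --plan '[{"dx": 0, "dy": -3, "dz": 9, "twist": 0, "fingers": 1}, {"dx": 0, "dy": -6, "dz": 18, "twist": 0, "fingers": 1}, {"dx": 0, "dy": -8, "dz": 26, "twist": 0, "fingers": 1}, {"dx": 0, "dy": -9, "dz": 33, "twist": 0, "fingers": 1}, {"dx": 0, "dy": -10, "dz": 39, "twist": 0, "fingers": 1}]'

```text
clock: 12.68
eef_pos: [0.378, -0.3495, 0.1014]
tool_rot: [0.728, 0.685, 0.0, -0.0]
ft_force: [0.9, 0.7, -0.7]
grip_width: 0.0
grasp_force: 0.1
```

>>> carry_out --plan '[{"dx": 0, "dy": 0, "dz": 2, "twist": 0, "fingers": 1}, {"dx": 0, "dy": 0, "dz": 4, "twist": 0, "fingers": 1}, {"dx": 0, "dy": 0, "dz": 6, "twist": 0, "fingers": 1}, {"dx": 0, "dy": 0, "dz": 7, "twist": 0, "fingers": 1}, {"dx": 0, "dy": 0, "dz": 7, "twist": 0, "fingers": 1}]'

```text
clock: 13.1
eef_pos: [0.3784, -0.3497, 0.0953]
tool_rot: [0.728, 0.685, 0.0, 0.0]
ft_force: [-0.5, 0.5, -1.6]
grip_width: 0.0001
grasp_force: 0.0
```

>>> carry_out --plan '[{"dx": 0, "dy": 0, "dz": 0.5, "twist": 0, "fingers": 1}, {"dx": 0, "dy": 0, "dz": 1, "twist": 0, "fingers": 1}, {"dx": 0, "dy": 0, "dz": 1.5, "twist": 0, "fingers": 1}, {"dx": 0, "dy": 0, "dz": 2, "twist": 0, "fingers": 1}, {"dx": 0, "dy": 0, "dz": 2, "twist": 0, "fingers": 1}]'

```text
clock: 13.52
eef_pos: [0.3785, -0.3499, 0.094]
tool_rot: [0.728, 0.685, 0.0, 0.0]
ft_force: [-1.4, 1.1, 3.7]
grip_width: -0.0004
grasp_force: 2.3
```

>>> carry_out --plan '[{"dx": 0, "dy": 0, "dz": 0.5, "twist": 0, "fingers": 1}, {"dx": 0, "dy": 0, "dz": 1, "twist": 0, "fingers": 1}, {"dx": 0, "dy": 0, "dz": 1.5, "twist": 0, "fingers": 1}, {"dx": 0, "dy": 0, "dz": 1.5, "twist": 0, "fingers": 1}, {"dx": 0, "dy": 0, "dz": 1.5, "twist": 0, "fingers": 1}]'

```text
clock: 13.93
eef_pos: [0.3786, -0.3499, 0.0939]
tool_rot: [0.728, 0.685, 0.0, 0.001]
ft_force: [-3.0, 3.2, 13.9]
grip_width: -0.0001
grasp_force: 6.7
```

Firm stop at z = 94 mm: shut. Lift away and check.

>>> carry_out --plan '[{"dx": 0, "dy": 0, "dz": -5, "twist": 0, "fingers": 1}, {"dx": 0, "dy": 0, "dz": -25, "twist": 0, "fingers": 1}, {"dx": 0, "dy": 0, "dz": -60, "twist": 0, "fingers": 1}, {"dx": 0, "dy": 0, "dz": -95, "twist": 0, "fingers": 1}, {"dx": 0, "dy": 0, "dz": -120, "twist": 0, "fingers": 1}]'

```text
clock: 14.35
eef_pos: [0.3787, -0.3501, 0.2145]
tool_rot: [0.728, 0.685, 0.0, 0.001]
ft_force: [0.1, -0.7, 0.5]
grip_width: -0.0003
grasp_force: 0.0
```

```bash
python3 - <<'E'
from workcell import camera
import cv2,numpy as np
s=camera("scene");c=camera("wrist")
a=cv2.resize(s["image"][90:220,160:320],(790//2,320),interpolation=2); b=cv2.resize(c["image"],(400,320))
cv2.imwrite("pics/f.png",np.hstack([a,b])[:,:,::-1])
E
```

```text
(no output)
```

View pics/f.png

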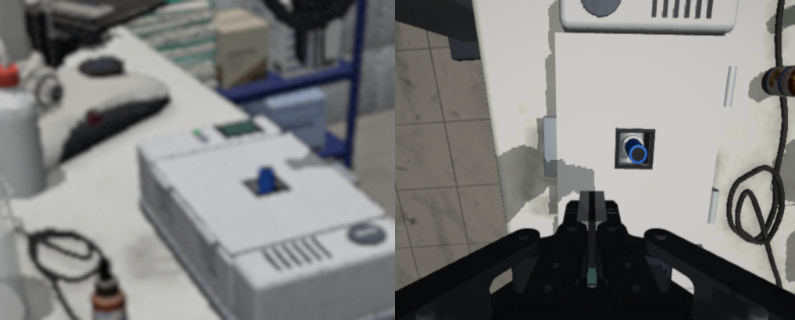

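Final views: the cover lies level and shut, with the neck standing out through its opening (scene (265,183), wrist (637,152)). The gripper is clear and the dropper is untouched.

```bash
python3 -c "
from workcell import job_done
print(job_done())"
```

```text
the job is handed in; nothing more can be done
None
```

The job is done and handed in at about 14.4 s: the neck stands upright (within about 1°), the tube rests against the detector snout, and the cover is fully shut with the neck standing through its opening. The vials and dropper bottle were never touched.

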